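Line up the doming stakes by size on the bench rack

ROBOT

A 6-joint arm with a two-finger parallel gripper is mounted at the origin on the work surface. World frame = base frame: x ahead of the robot, y to its left, z up, the work surface at z = 0. Lengths are in m, angles in rad, forces in N, time in s.
With the tool pointing down it reaches from about 0.4 to 0.825 m from the base axis. Payload 7 kg.
Tool frame: the origin (TCP) lies at the very end of the fingers, on their centre line; the grasp point (between the pads) lies 19 mm behind it; z points along the fingers, y is the line along which they close (so a half turn about z gives the same grasp; the last joint's range is limited). The gripper opens to 88 mm and grips with 3 to 60 N. Pads are 19 mm wide; open, the fingers measure 130 mm over their backs; the gripper's body (78 mm by 193 mm) begins 47 mm behind the grasp point.
Start: joints at [1.434, 0.359, 0.012, 0, -1.224, -0.288], TCP at [0.278, 0.615, 0.227] pointing down, gripper open.
Joint ranges: [-3.07, 3.07], [-1.43, 2.12], [-1.02, 1.25], [-3.03, 1.67], [-3.05, -0], [-3.03, 3.03]. Speed limits (rad/s): [2.39, 2.39, 3.01, 3.14, 3.14, 3.14].

INTERFACE

Orientations are given as [roll, pitch, yaw] about the fixed x, y, z axes, in that order (R = Rz(yaw) Ry(pitch) Rx(roll)).
In Python, from station import arm, grab_frame gives the robot as it stands.
- The arm moves only by the tool jog_arm, never from a script. Its argument "deltas" is a list that holds one entry, the list of rows, each a list of 4 numbers: the shift along the tool's x, y, z in units of 60 mm (1.0 is 60 mm), then the turn about the tool's z in units of 5 degrees (1.0 is 5 degrees). A call has 1 to 8 rows; each row is the pose to reach, as a shift and turn from the pose commanded when the call began, along the tool's axes at that moment; what a row does not reach only later rows make up. A row lasts 1/8 s, in which the tool goes at most 62.5 mm and 10.7 degrees, less where a joint would pass 70% of its speed; a pose out of reach is approached as far as the arm can. A call with a gripper value outside its range is refused whole. "grip" is the finger opening in mm, from 0 to 87.6, set as the call begins (left out, the last holds). The fingers move at their own pace and stop on an object; "squeeze" is the grip in N (left out, the last holds). Time passes only in rows, so rows that repeat a pose let the fingers close. It gives the time, the measured TCP pose, the force, the opening and the grip force at its end, in the units of the state.
- arm.get_state(): the state, without advancing time (a new reading comes with each control period).
- grab_frame(name): name is "side" or "top"; returns a dict with "img" (400x640x3 uint8, red, green, blue), "vfov" (degrees; the focal length in pixels is half the picture's height over the tangent of half this angle, whatever the lens; pixels are square), "cx", "cy" (the principal point, pixels), "dist_coeffs" ([k1, k2, p1, p2, k3] as OpenCV has them; the pictures are not rectified), "xyz" and "rotation" of the camera in the world. Camera axes: x right, y down, z forward; pixel columns grow to the right and rows downward; lengths in m; the calibration is good to about 2 mm. A picture is of the moment at which its call begins. There is no depth.
- arm.job_done(): hands the job in; it is judged then, once.
The state is a dict: "t": time; "q": joint angles; "qd": joint speeds; "joint_efforts": joint torques, N m; "eef_pos": TCP position; "ee_rot": TCP orientation; "force": force on the tool from outside, world axes, zero at the start; "moment": the same for the moment, N m; "width": finger opening in m; "gripper_force": force on a finger pad.
Only numpy, scipy, OpenCV 4.12 (cv2) and the standard library are available. Lean on these libraries where they do the work, as an engineer would, in place of code of your own. Each camera call takes 0.05 s, during which the arm holds its last target. There are 200 camera calls.

TASK

Put the four steel doming stakes away on the rack in order of head size: the thinnest on the green leather pad with the smallest brass disc, and so on up to the thickest on the pad with the largest disc, each standing upright in the middle of its pad and let go. Do not tip any stake over, and leave the amber jar and the ball vise where they are.

Things in the scene. Friction and masses are not known exactly. Their poses are not given: they have to be found in the camera images.
- stake_14: Loose steel doming stake, smallest head: round black foot 46 mm across, 12 mm high, above it a bright steel upright round head 14 mm across from 16 to 60 mm height with a slightly domed top; grip its straight sides (18 to 52 mm high), 0.16 to 0.6 kg. Origin: centre of the foot's underside; z up.
- stake_21: Loose steel doming stake, second smallest head: round black foot 46 mm across, 12 mm high, above it a bright steel upright round head 21 mm across from 16 to 60 mm height with a slightly domed top; grip its straight sides (18 to 52 mm high), 0.16 to 0.6 kg. Origin: centre of the foot's underside; z up.
- stake_28: Loose steel doming stake, second largest head: round black foot 46 mm across, 12 mm high, above it a bright steel upright round head 28 mm across from 16 to 60 mm height with a slightly domed top; grip its straight sides (18 to 52 mm high), 0.16 to 0.6 kg. Origin: centre of the foot's underside; z up.
- stake_36: Loose steel doming stake, largest head: round black foot 46 mm across, 12 mm high, above it a bright steel upright round head 36 mm across from 16 to 60 mm height with a slightly domed top; grip its straight sides (18 to 52 mm high), 0.16 to 0.6 kg. Origin: centre of the foot's underside; z up.
- pad_1: Dark green leather pad, smallest brass disc (12 mm) in its middle; 60 x 56 x 3 mm, fixed on a dark wooden rack board (310 x 80 mm, 15 mm high). The 4 pads form one straight row, 76 mm apart, discs growing from end to end; the row may point any way. Origin: centre of the underside; top 3 mm higher (18 mm above the bench). y: along the row towards larger discs, x across, z up.
- pad_2: Dark green leather pad, second smallest brass disc (20 mm) in its middle; 60 x 56 x 3 mm, fixed on a dark wooden rack board (310 x 80 mm, 15 mm high). The 4 pads form one straight row, 76 mm apart, discs growing from end to end; the row may point any way. Origin: centre of the underside; top 3 mm higher (18 mm above the bench). y: along the row towards larger discs, x across, z up.
- pad_3: Dark green leather pad, second largest brass disc (29 mm) in its middle; 60 x 56 x 3 mm, fixed on a dark wooden rack board (310 x 80 mm, 15 mm high). The 4 pads form one straight row, 76 mm apart, discs growing from end to end; the row may point any way. Origin: centre of the underside; top 3 mm higher (18 mm above the bench). y: along the row towards larger discs, x across, z up.
- pad_4: Dark green leather pad, largest brass disc (40 mm) in its middle; 60 x 56 x 3 mm, fixed on a dark wooden rack board (310 x 80 mm, 15 mm high). The 4 pads form one straight row, 76 mm apart, discs growing from end to end; the row may point any way. Origin: centre of the underside; top 3 mm higher (18 mm above the bench). y: along the row towards larger discs, x across, z up.
- jar: Small amber glass jar with brass lid, 40 mm across, 50 mm high, loose on the bench: leave alone. Origin: centre of its underside.
- vise: Heavy engraver's ball vise: black rubber ring 92 mm across, dark steel ball, two bright jaws on top, 78 mm high, loose on the bench: leave alone. Origin: centre of its underside.
Mind the look-alikes: they are no part of the job. What is shaped like the stake_21 but pink or purple is not meant. What is shaped like the stake_28 but blue is not meant.

How it is judged:
At the end, for the whole second after the job is handed in: Every stake stands upright (within 0.1 rad) and still on its own pad, its foot's centre within 12 mm of the pad's centre: 14 mm head on pad_1, 21 mm on pad_2, 28 mm on pad_3, 36 mm on pad_4 (horizontal distance between stake_14 and pad_1 below 0.012 m and z of stake_14 in the frame of pad_1 below 0.007 m and angle between each of stake_14, stake_21, stake_28, stake_36's own z axis and vertical below 0.1 rad and linear speed of each of stake_14, stake_21, stake_28, stake_36 below 0.02 m/s and horizontal distance between stake_21 and pad_2 below 0.012 m and z of stake_21 in the frame of pad_2 below 0.007 m and horizontal distance between stake_28 and pad_3 below 0.012 m and z of stake_28 in the frame of pad_3 below 0.007 m and horizontal distance between stake_36 and pad_4 below 0.012 m and z of stake_36 in the frame of pad_4 below 0.007 m); the robot touches nothing.
It fails at once if a stake is tipped over (angle between any of stake_14, stake_21, stake_28, stake_36's own z axis and vertical above 0.7 rad).
It fails at once if the jar is disturbed (distance of jar from where it was at the start of the episode above 0.02 m).
It fails at once if the ball vise is disturbed (distance of vise from where it was at the start of the episode above 0.02 m).
It also fails if it takes over 109 s, if anything falls off the work surface, if the arm or the gripper's body presses on something with over 40 N, if the wrist force passes 120 N, or if a joint passes its speed limit or range.

## Working session

There is one attempt and no reset: what is moved stays moved. The work goes in short steps, Python scripts to look and compute and a tool call to move; the robot and the scene stay as the last step left them, time stands still between calls to the robot, and variables do not carry over. Pictures are saved under pics/ and viewed, at most 14 in all, crops included, and the job is handed in when it is done.

Besides the shell and the picture viewer there is one more tool, called after "Request:" as name([rows], argument=value, ...), one row to a line, values as JSON. jog_arm: Moves the arm, as the interface text tells. Its arguments: {"type":"object","properties":{"deltas":{"type":"array"},"grip":{"type":"number"},"squeeze":{"type":"number"}},"required":["deltas"]}

```bash
mkdir -p pics; cat > h.py <<'E'
import numpy as np, cv2
from station import arm, grab_frame
def snap(n,tag):
    f=grab_frame(n); cv2.imwrite(f'pics/{tag}.png',f['img'][:,:,::-1]); 
    np.save(f'{tag}.npy',{k:v for k,v in f.items()},allow_pickle=True); return f
def load(tag): return np.load(f'{tag}.npy',allow_pickle=True).item()
def cam(f):
    fl=200/np.tan(np.radians(f['vfov'])/2)
    R=np.array(f['rotation'],float)
    if R.shape!=(3,3):
        from scipy.spatial.transform import Rotation as Ro
        R=Ro.from_euler('xyz',R).as_matrix()
    return np.array([[fl,0,f['cx']],[0,fl,f['cy']],[0,0,1]]),np.array(f['dist_coeffs'],float),R,np.array(f['xyz'],float)
def px2w(f,uv,z):
    K,d,R,t=cam(f); p=cv2.undistortPointsIter(np.array([[uv]],float),K,d,None,None,(3,100,1e-9))[0,0]
    r=R@np.array([p[0],p[1],1]); return t+r*(z-t[2])/r[2]
def w2px(f,P):
    K,d,R,t=cam(f); P=np.atleast_2d(np.array(P,float)); Pc=(P-t)@R
    return cv2.projectPoints(Pc,np.zeros(3),np.zeros(3),K,d)[0][:,0]
E
python3 - <<'E'
from h import *
for n in('top','side'):
    f=snap(n,n+'0'); print(n,f['vfov'],f['cx'],f['cy'],f['dist_coeffs'],f['xyz'],f['rotation'])
print(arm.get_state())
E
```

```text
top 55.44918485311936 317.09486663792086 194.575078058749 [0.01155544 0.         0.         0.         0.        ] [0.45643722 0.06136705 0.96020762] [-3.00954981  0.00390975 -1.58520717]
side 50.854930488065946 322.7251364468947 203.71172021739883 [0.00141308 0.         0.         0.         0.        ] [0.47125284 0.74078457 0.66996859] [-2.32211227  0.00821184 -2.99859744]
{'t': 0.1, 'q': array([ 1.43408932e+00,  3.59332359e-01,  1.11674775e-02, -3.28468291e-04,
       -1.22408470e+00, -2.88105106e-01]), 'qd': array([-0.00021003, -0.00057338,  0.00187245, -0.000514  ,  0.00045165,
        0.00130506]), 'joint_efforts': array([-1.14329541e-03, -5.84162951e+01,  2.93750614e+01,  7.01556936e+00,
        1.01470639e-02, -5.30965804e-05]), 'eef_pos': array([0.27803706, 0.61460841, 0.22570912]), 'ee_rot': array([ 3.14011155e+00, -1.16891688e-04, -4.24923866e-01]), 'force': array([ 0.31218892, -0.30630711,  0.3330051 ]), 'moment': array([-0.00799565,  0.03710152, -0.00198925]), 'gripper_force': 0.0, 'width': 0.08774057580022489}
```

View pics/top0.png

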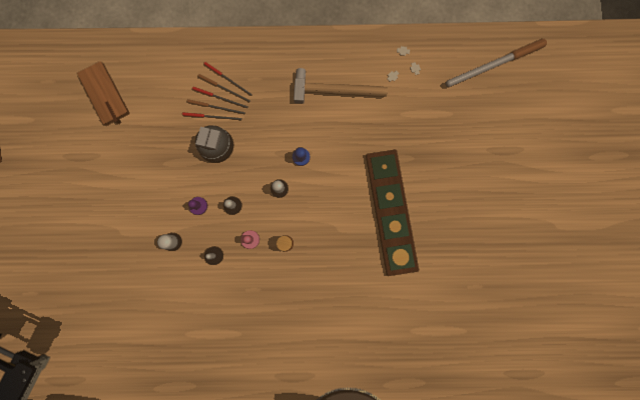

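View pics/side0.png

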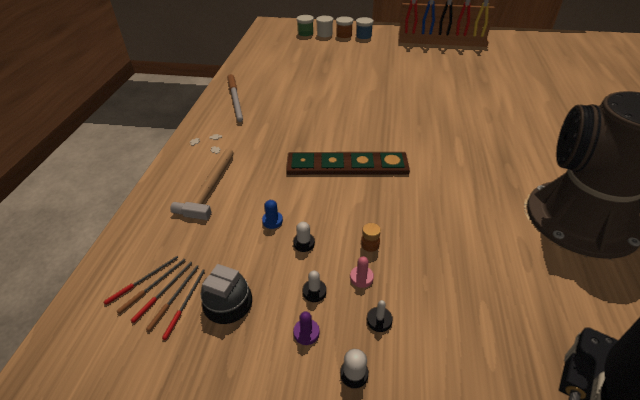

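Top view: white-steel stakes near (168,242)=36, (279,188)=28, (232,205)=21, (213,256)=14; the rack runs from (384,166) to (401,258), with the disc growing downward. Next I'll enlarge both views.

```bash
python3 - <<'E'
import cv2
a=cv2.imread('pics/top0.png')[140:290,145:305]; cv2.imwrite('pics/c1.png',cv2.resize(a,None,fx=4,fy=4,interpolation=2)[:, :])
a=cv2.imread('pics/side0.png')[215:395,270:410]; cv2.imwrite('pics/c2.png',cv2.resize(a,None,fx=3.3,fy=3.3,interpolation=2))
a=cv2.imread('pics/top0.png')[145:280,355:425]; cv2.imwrite('pics/c3.png',cv2.resize(a,None,fx=4,fy=4,interpolation=2))
E
```

```text
(no output)
```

View pics/c1.png

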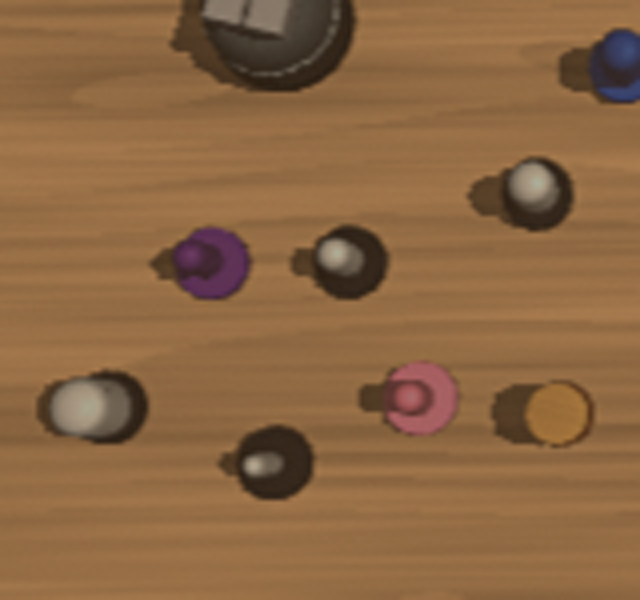

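View pics/c2.png

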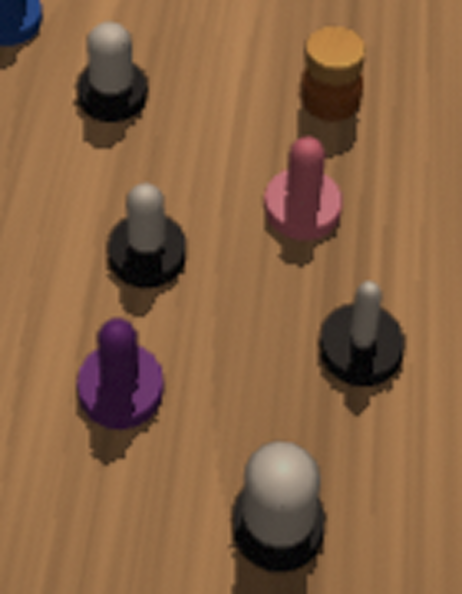

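View pics/c3.png

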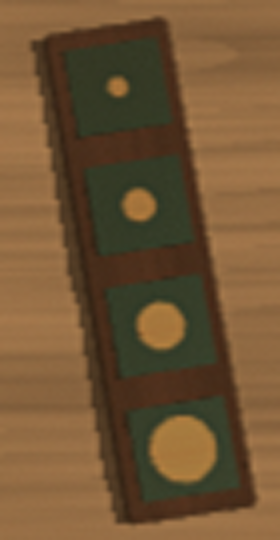

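c1 shows foot centres at 14:(276,462), 21:(350,262), 28:(537,193), 36:(111,407), and jar lid (558,413). c3 shows discs at (118,87), (139,205), (161,326), (184,449). c2 gives the side view of the feet, which I'll use as a cross-check.

```bash
cat > m.py <<'E'
from h import *
T=load('top0');S=load('side0')
c1=lambda p:[(p[0]+.5)/4-.5+145,(p[1]+.5)/4-.5+140]
c3=lambda p:[(p[0]+.5)/4-.5+355,(p[1]+.5)/4-.5+145]
c2=lambda p:[(p[0]+.5)/3.3-.5+270,(p[1]+.5)/3.3-.5+215]
st={n:px2w(T,c1(p),z) for n,p,z in [('14',(276,462),.009),('21',(350,262),.009),('28',(537,193),.009),('36',(111,407),.009),('jar',(558,413),.05),('purple',(212,262),.009),('pink',(421,398),.009),('blue',(622,66),.009)]}
# side: foot top ellipse centre (z 12 mm)
sd={n:px2w(S,c2(p),.012) for n,p in [('14',(362,339)),('21',(147,245)),('28',(112,86)),('purple',(120,379)),('pink',(302,199))]}
for n in st: print(n,st[n].round(4),sd[n].round(4) if n in sd else '')
P=np.array([px2w(T,c3(p),.018) for p in [(118,87),(139,205),(161,326),(184,449)]])
print(P.round(4),np.linalg.norm(np.diff(P,axis=0),axis=1))
ps=np.array([px2w(S,p,.018) for p in [(303,160.5),(333,160.5),(362.5,160.5),(392,160)]]);print(ps.round(4))
d=P[3]-P[0];print('row yaw',np.degrees(np.arctan2(d[1],d[0])))
print('vise',px2w(T,c1((275,0)),.03), px2w(T,(214,144),.03))
E
python3 m.py
```

```text
14 [0.4358 0.3209 0.009 ] [0.4353 0.3234 0.012 ]
21 [0.5593 0.2772 0.009 ] [0.5594 0.2791 0.012 ]
28 [0.6013 0.1596 0.009 ] [0.6005 0.1621 0.012 ]
36 [0.4711 0.4238 0.009 ] 
jar [0.4629 0.1431 0.05  ] 
purple [0.5606 0.3638 0.009 ] [0.5601 0.3649 0.012 ]
pink [0.4737 0.2318 0.009 ] [0.4743 0.2345 0.012 ]
blue [0.6826 0.1052 0.009 ] 
[[ 0.6508 -0.1067  0.018 ]
 [ 0.5757 -0.1169  0.018 ]
 [ 0.5002 -0.1275  0.018 ]
 [ 0.4252 -0.1384  0.018 ]] [0.07580905 0.07615494 0.0758046 ]
[[ 0.649  -0.1026  0.018 ]
 [ 0.5731 -0.1126  0.018 ]
 [ 0.4986 -0.1225  0.018 ]
 [ 0.4243 -0.1345  0.018 ]]
row yaw -171.99815888581497
vise [0.72326225 0.32194392 0.03      ] [0.7119445  0.32014334 0.03      ]
```

Request:
jog_arm([
  [[1,0.4,0.3,-1.2],[2,0.8,0.6,-2.4],[3,1.15,0.95,-3.6],[3.8,1.4,1.15,-4.87],[4.235,1.56,1.28,-4.87],[4.235,1.56,1.28,-4.87],[4.235,1.56,1.28,-4.87]],
], grip=64, squeeze=35)

```text
t: 0.98
eef_pos: [0.4711, 0.4251, 0.1497]
ee_rot: [3.141, 0.0, -0.0]
force: [0.5, 0.9, -0.1]
width: 0.064
gripper_force: 0.0
```

Request:
jog_arm([
  [[0,0,0.7,0],[0,0,1.4,0],[0,0,1.9,0],[0,0,2.15,0],[0,0,2.15,0]],
])

```text
t: 1.6
eef_pos: [0.4705, 0.4254, 0.0203]
ee_rot: [3.14, 0.001, 0.001]
force: [-0.1, 0.5, 0.4]
width: 0.0641
gripper_force: 0.0
```

```bash
python3 - <<'E'
from h import *
f=snap('side','s1'); print(arm.get_state()['eef_pos'])
t=snap('top','t1')
a=f['img'][230:400,270:450,::-1];b=t['img'][170:320,100:280,::-1]
cv2.imwrite('pics/s1c.png',np.vstack([cv2.resize(x,None,fx=1.85,fy=1.85,interpolation=2) for x in (a,b)]))
E
```

```text
[0.47109673 0.4258296  0.02134877]
```

View pics/s1c.png

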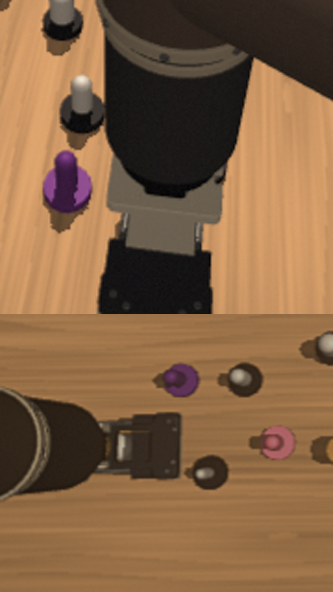

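The stake's head is visible between the fingers in the top view. I'll close and lift.

Request:
jog_arm([
  [[0,0,0,0],[0,0,0,0],[0,0,0,0],[0,0,0,0],[0,0,0,0],[0,0,-0.2,0],[0,0,-0.6,0],[0,0,-1,0]],
], grip=20)

```text
t: 2.7
eef_pos: [0.4703, 0.4237, 0.0807]
ee_rot: [3.139, 0.002, -0.0]
force: [0.6, 0.3, -4.9]
width: 0.0356
gripper_force: 35.0
```

Request:
jog_arm([
  [[0,0,-0.8,0],[0,0.2,-1.4,0],[-0.1,0.7,-1.5,0],[-0.2,1.5,-1.5,0],[-0.3,2.3,-1.5,0],[-0.4,3.1,-1.5,0],[-0.5,3.9,-1.5,0],[-0.6,4.7,-1.5,0]],
])

```text
t: 3.7
eef_pos: [0.4337, 0.1406, 0.1705]
ee_rot: [3.141, 0.002, -0.0]
force: [1.1, 0.2, -4.7]
width: 0.0353
gripper_force: 35.0
```

Request:
jog_arm([
  [[0,0.8,0,0],[-0.05,1.6,0,0],[-0.1,2.4,0,0],[-0.14,3.2,0,0],[-0.17,3.9,0,0],[-0.17,4.4,0,0],[-0.17,4.66,0,0],[-0.17,4.66,0,0]],
])

```text
t: 4.7
eef_pos: [0.4237, -0.1376, 0.1704]
ee_rot: [-3.141, 0.002, -0.002]
force: [0.4, 0.1, -4.3]
width: 0.0352
gripper_force: 35.0
```

Request:
jog_arm([
  [[0,0,0.6,0],[0,0,1.2,0],[0,0,1.7,0],[0,0,1.9,0],[0,0,1.9,0]],
])

```text
t: 5.32
eef_pos: [0.4247, -0.1364, 0.0566]
ee_rot: [3.141, 0.002, 0.001]
force: [-0.0, -0.8, -3.5]
width: 0.0351
gripper_force: 35.0
```

```bash
python3 - <<'E'
from h import *
f=snap('side','s2'); print(arm.get_state()['eef_pos'])
t=snap('top','t2')
a=f['img'][90:200,270:430,::-1];b=t['img'][130:300,330:480,::-1]
cv2.imwrite('pics/s2c.png',np.hstack([cv2.copyMakeBorder(cv2.resize(a,None,fx=2.5,fy=2.5,interpolation=2),0,235,0,0,0),cv2.resize(b,None,fx=3,fy=3,interpolation=2)[:510,:400]]))
E
```

```text
[ 0.42538641 -0.1364114   0.05729699]
```

View pics/s2c.png

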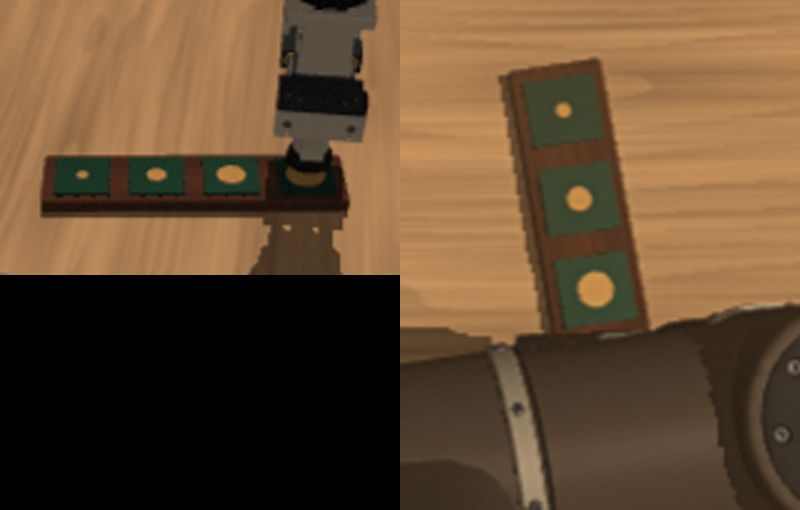

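The side view shows the foot centred above the largest disc. I'll lower it.

Request:
jog_arm([
  [[0,0,0.12,0],[0,0,0.2,0],[0,0,0.25,0],[0,0,0.28,0],[0,0,0.28,0]],
])

```text
t: 6.05
eef_pos: [0.425, -0.1367, 0.0398]
ee_rot: [3.142, 0.0, 0.0]
force: [-0.9, -0.6, -5.1]
width: 0.035
gripper_force: 35.0
```

Request:
jog_arm([
  [[0,0,0.02,0],[0,0,0.03,0],[0,0,0.03,0]],
])

```text
t: 6.42
eef_pos: [0.4253, -0.1367, 0.0393]
ee_rot: [3.141, -0.001, 0.001]
force: [-5.5, 3.0, 12.5]
width: 0.0352
gripper_force: 35.0
```

Request:
jog_arm([
  [[0,0,-0.02,0],[0,0,-0.02,0],[0,0,-0.02,0],[0,0,-0.02,0],[0,0,-0.3,0],[0,0,-0.9,0],[0,0,-1.7,0],[0,0,-2.2,0]],
], grip=62)

```text
t: 7.42
eef_pos: [0.4257, -0.1367, 0.1723]
ee_rot: [3.142, -0.002, 0.0]
force: [-0.1, 0.1, -0.1]
width: 0.0619
gripper_force: 0.0
```

Request:
jog_arm([
  [[0.5,-0.8,0,0],[1,-1.6,0,0],[1.5,-2.4,0,0],[2,-3.2,0,0],[2.4,-4.0,0,0],[2.8,-4.7,0,0],[2.93,-4.96,0,0],[2.93,-4.96,0,0]],
], grip=54)

```text
t: 8.43
eef_pos: [0.6007, 0.1617, 0.1693]
ee_rot: [3.141, 0.001, 0.001]
force: [0.3, -0.7, -0.3]
width: 0.0542
gripper_force: 0.0
```

Request:
jog_arm([
  [[0,0,0.8,0],[0,0,1.6,0],[0,0,2.2,0],[0,0,2.5,0],[0,0,2.52,0],[0,0,2.52,0]],
])

```text
t: 9.18
eef_pos: [0.6017, 0.1612, 0.0204]
ee_rot: [-3.141, -0.002, 0.0]
force: [-0.6, 0.3, 0.4]
width: 0.054
gripper_force: 0.0
```

```bash
python3 - <<'E'
from h import *
f=snap('side','s3'); print(arm.get_state()['eef_pos'])
t=snap('top','t3')
a=f['img'][90:280,220:430,::-1];b=t['img'][130:300,240:440,::-1]
cv2.imwrite('pics/s3c.png',np.hstack([cv2.resize(x,None,fx=s,fy=s,interpolation=2)[:340] for x,s in ((a,1.85),(b,2))]))
E
```

```text
[0.60178218 0.16139355 0.02066741]
```

View pics/s3c.png

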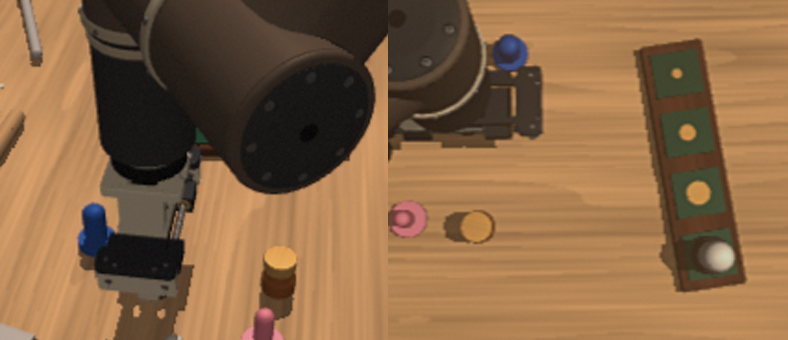

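Stake 36 is upright on pad 4, with its head at about (404.5,258). Now I'll grip stake 28.

Request:
jog_arm([
  [[0,0,0,0],[0,0,0,0],[0,0,0,0],[0,0,0,0],[0,0,0,0],[0,0,-0.2,0],[0,0,-0.6,0],[0,0,-1,0]],
], grip=12)

```text
t: 10.28
eef_pos: [0.6002, 0.1607, 0.0794]
ee_rot: [3.141, 0.001, -0.0]
force: [0.5, 0.8, -3.8]
width: 0.0274
gripper_force: 35.0
```

```bash
python3 - <<'E'
from h import *
t=load('t3'); print(px2w(t,(404.5,258),.073), w2px(t,[[.4248,-.1365,.0],[.4248,-.1365,.073]]))
E
```

```text
[ 0.4243731 -0.1354793  0.073    ] [[398.333038   256.83377669]
 [404.93658771 257.80554075]]
```

Request:
jog_arm([
  [[0,0,-0.8,0],[-0.2,0.5,-1.4,0],[-0.5,1.3,-1.5,0],[-0.8,2.1,-1.5,0],[-1.1,2.9,-1.5,0],[-1.4,3.7,-1.5,0],[-1.6,4.4,-1.5,0],[-1.69,4.77,-1.5,0]],
])

```text
t: 11.28
eef_pos: [0.4978, -0.127, 0.1692]
ee_rot: [-3.141, 0.001, -0.002]
force: [-0.3, 0.8, -4.1]
width: 0.0269
gripper_force: 35.0
```

Request:
jog_arm([
  [[0,0,0.5,0],[0,0,1.1,0],[0,0,1.6,0],[0,0,1.95,0],[0,0,2.1,0],[0,0,2.16,0],[0,0,2.18,0],[0,0,2.18,0]],
])

```text
t: 12.28
eef_pos: [0.4999, -0.1252, 0.0388]
ee_rot: [-3.141, -0.001, 0.0]
force: [-0.5, 1.0, -4.7]
width: 0.027
gripper_force: 35.0
```

Request:
jog_arm([
  [[0,0,0.015,0],[0,0,0.025,0],[0,0,0.025,0]],
])

```text
t: 12.65
eef_pos: [0.4997, -0.1252, 0.0371]
ee_rot: [3.142, -0.001, 0.0]
force: [-2.0, 0.7, 1.5]
width: 0.0273
gripper_force: 35.0
```

Contact has begun, so I'll release and retreat.

Request:
jog_arm([
  [[0,0,0,0],[0,0,0,0],[0,0,0,0],[0,0,0,0],[0,0,-0.3,0],[0,0,-0.9,0],[0,0,-1.7,0],[0,0,-2.2,0]],
], grip=54)

```text
t: 13.65
eef_pos: [0.5001, -0.1252, 0.171]
ee_rot: [3.142, -0.003, 0.0]
force: [1.6, -0.7, -0.9]
width: 0.0542
gripper_force: 0.0
```

Request:
jog_arm([
  [[0.1,-0.9,0,0],[0.3,-1.8,0,0],[0.5,-2.7,0,0],[0.6,-3.6,0,0],[0.8,-4.5,0,0],[0.9,-5.4,0,0],[1.0,-6.2,0,0],[1.0,-6.72,0,0]],
], grip=46)

```text
t: 14.65
eef_pos: [0.5594, 0.2802, 0.1682]
ee_rot: [3.141, 0.0, 0.001]
force: [0.7, -1.4, -0.5]
width: 0.0458
gripper_force: 0.0
```

Request:
jog_arm([
  [[0,0,0,0],[0,0,0.8,0],[0,0,1.6,0],[0,0,2.2,0],[0,0,2.46,0],[0,0,2.48,0],[0,0,2.48,0]],
])

```text
t: 15.52
eef_pos: [0.5603, 0.2785, 0.0213]
ee_rot: [-3.14, -0.002, 0.0]
force: [0.0, 0.6, -0.1]
width: 0.0461
gripper_force: 0.0
```

Request:
jog_arm([
  [[0,0,0,0],[0,0,0,0],[0,0,0,0],[0,0,0,0],[0,0,0,0],[0,0,-0.2,0],[0,0,-0.6,0],[0,0,-1,0]],
], grip=6)

```text
t: 16.52
eef_pos: [0.5589, 0.2775, 0.0803]
ee_rot: [3.141, 0.001, -0.0]
force: [0.9, 0.0, -2.1]
width: 0.0202
gripper_force: 35.0
```

```bash
python3 - <<'E'
from h import *
f=snap('side','s4'); print(arm.get_state()['eef_pos'])
t=snap('top','t4')
a=f['img'][120:370,250:450,::-1];b=t['img'][130:300,220:430,::-1]
cv2.imwrite('pics/s4c.png',np.hstack([cv2.resize(x,None,fx=s,fy=s,interpolation=2)[:340] for x,s in ((a,1.36),(b,2))]))
E
```

```text
[0.56056231 0.27866803 0.08398331]
```

View pics/s4c.png

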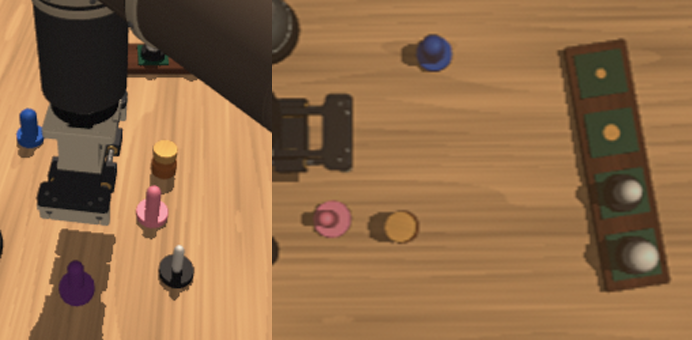

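Both placed stakes stand on their pads, heads at ~(398,226) and ~(404,258) in the top frame. I'll carry 21 to pad 2.

Request:
jog_arm([
  [[0,0,-0.8,0],[0,0.4,-1.4,0],[0.05,1.2,-1.5,0],[0.1,2.1,-1.5,0],[0.15,3.0,-1.5,0],[0.2,3.9,-1.5,0],[0.25,4.8,-1.5,0],[0.25,5.6,-1.5,0]],
])

```text
t: 17.62
eef_pos: [0.5736, -0.0599, 0.1689]
ee_rot: [-3.142, 0.002, -0.0]
force: [0.7, -0.2, -2.7]
width: 0.0204
gripper_force: 35.0
```

Request:
jog_arm([
  [[0,0.6,0,0],[0,0.95,0,0],[0,0.95,0.5,0],[0,0.95,1.2,0],[0,0.95,1.8,0],[0,0.95,2.1,0],[0,0.95,2.18,0],[0,0.95,2.18,0]],
])

```text
t: 18.62
eef_pos: [0.5737, -0.115, 0.0388]
ee_rot: [3.142, 0.001, 0.0]
force: [0.9, -0.7, -3.3]
width: 0.0203
gripper_force: 35.0
```

Request:
jog_arm([
  [[0,0,0.015,0],[0,0,0.02,0],[0,0,0.02,0]],
])

```text
t: 19.0
eef_pos: [0.5743, -0.115, 0.0384]
ee_rot: [3.142, 0.0, 0.0]
force: [-3.4, 0.8, 5.3]
width: 0.0205
gripper_force: 35.0
```

Request:
jog_arm([
  [[0,0,0,0],[0,0,0,0],[0,0,0,0],[0,0,0,0],[0,0,-0.3,0],[0,0,-0.9,0],[0,0,-1.7,0],[0,0,-2.2,0]],
], grip=46)

```text
t: 20.0
eef_pos: [0.5752, -0.1151, 0.1724]
ee_rot: [3.142, -0.003, 0.0]
force: [-0.5, 0.4, 0.0]
width: 0.0457
gripper_force: 0.0
```

Request:
jog_arm([
  [[-0.25,-0.8,0,0],[-0.5,-1.6,0,0],[-0.75,-2.4,0,0],[-1.0,-3.2,0,0],[-1.3,-4.1,0,0],[-1.6,-5.0,0,0],[-1.85,-5.8,0,0],[-2.1,-6.6,0,0]],
], grip=40)

```text
t: 21.0
eef_pos: [0.4476, 0.2827, 0.1701]
ee_rot: [-3.141, -0.0, 0.001]
force: [0.8, -0.3, 0.2]
width: 0.0405
gripper_force: 0.0
```

Request:
jog_arm([
  [[-0.215,-0.68,0,0],[-0.215,-0.68,0,0],[-0.215,-0.68,0.8,0],[-0.215,-0.68,1.6,0],[-0.215,-0.68,2.2,0],[-0.215,-0.68,2.46,0],[-0.215,-0.68,2.48,0],[-0.215,-0.68,2.48,0]],
])

```text
t: 22.0
eef_pos: [0.4362, 0.3224, 0.0223]
ee_rot: [-3.14, -0.001, 0.0]
force: [0.2, -1.0, 0.0]
width: 0.0396
gripper_force: 0.0
```

Request:
jog_arm([
  [[0,0,0,0],[0,0,0,0],[0,0,0,0],[0,0,0,0],[0,0,0,0],[0,0,0,0]],
], grip=2)

```text
t: 22.75
eef_pos: [0.4357, 0.3222, 0.0215]
ee_rot: [-3.141, -0.001, 0.001]
force: [-2.0, -0.0, 6.5]
width: 0.0131
gripper_force: 35.0
```

Request:
jog_arm([
  [[0,0,-0.4,0],[0,0,-1.2,0],[0,0,-2.0,0],[0.2,0.4,-2.5,0],[0.6,1.2,-2.5,0],[1.0,2.0,-2.5,0],[1.4,2.8,-2.5,0],[1.8,3.6,-2.5,0]],
])

```text
t: 23.75
eef_pos: [0.5434, 0.104, 0.1704]
ee_rot: [3.141, 0.001, 0.0]
force: [0.8, 0.4, -1.6]
width: 0.013
gripper_force: 35.0
```

Request:
jog_arm([
  [[0.4,0.8,0,0],[0.8,1.6,0,0],[1.2,2.4,0,0],[1.6,3.2,0,0],[1.775,3.51,0,0],[1.775,3.51,0,0]],
])

```text
t: 24.5
eef_pos: [0.6497, -0.106, 0.1696]
ee_rot: [-3.142, 0.002, -0.002]
force: [-0.1, 0.9, -3.0]
width: 0.013
gripper_force: 35.0
```

Request:
jog_arm([
  [[0,0,0.5,0],[0,0,1.1,0],[0,0,1.7,0],[0,0,2.0,0],[0,0,2.14,0],[0,0,2.18,0],[0,0,2.18,0]],
])

```text
t: 25.38
eef_pos: [0.6507, -0.1046, 0.0413]
ee_rot: [-3.142, -0.002, 0.0]
force: [-0.0, -0.7, -2.1]
width: 0.0133
gripper_force: 35.0
```

Request:
jog_arm([
  [[0,0,0.015,0],[0,0,0.03,0],[0,0,0.03,0]],
])

```text
t: 25.75
eef_pos: [0.6506, -0.1048, 0.0396]
ee_rot: [3.141, -0.001, 0.0]
force: [-1.3, 0.0, 5.1]
width: 0.0131
gripper_force: 35.0
```

Request:
jog_arm([
  [[0,0,0,0],[0,0,0,0],[0,0,0,0],[0,0,0,0],[0,0,-0.3,0],[0,0,-0.9,0],[0,0,-1.7,0],[0,0,-2.2,0]],
], grip=40)

```text
t: 26.75
eef_pos: [0.6511, -0.1049, 0.1747]
ee_rot: [3.141, -0.004, 0.001]
force: [1.2, 0.7, -0.4]
width: 0.0401
gripper_force: 0.0
```

Request:
jog_arm([
  [[-0.2,-0.8,0,0],[-0.4,-1.6,0,0],[-0.6,-2.4,0,0],[-0.8,-3.2,0,0],[-1.0,-4.0,0,0],[-1.2,-4.8,0,0],[-1.2,-5.4,0,0],[-1.2,-5.4,0,0]],
])

```text
t: 27.75
eef_pos: [0.578, 0.2217, 0.1718]
ee_rot: [-3.141, -0.002, 0.003]
force: [0.5, -0.8, 0.9]
width: 0.0399
gripper_force: 0.0
```

```bash
python3 - <<'E'
from h import *
f=snap('side','s5'); s=arm.get_state(); print(s['t'],s['eef_pos'])
t=snap('top','t5')
P=[[.65,-.1047],[.5744,-.1148],[.4994,-.125],[.4248,-.1365]]
print(w2px(t,[p+[.075] for p in P]))
a=f['img'][110:200,270:430,::-1];b=t['img'][140:290,350:430,::-1]
a=cv2.resize(a,None,fx=2.8,fy=2.8,interpolation=2);b=cv2.resize(b,None,fx=4,fy=4,interpolation=2)
cv2.imwrite('pics/s5c.png',np.hstack([cv2.copyMakeBorder(a,0,600-a.shape[0],0,0,0),b]))
E
```

```text
27.8 [0.57794238 0.22041061 0.17157119]
[[387.41520496 161.77311156]
 [392.97133247 193.30199062]
 [398.69863726 225.28748804]
 [405.13294485 257.83444168]]
```

View pics/s5c.png

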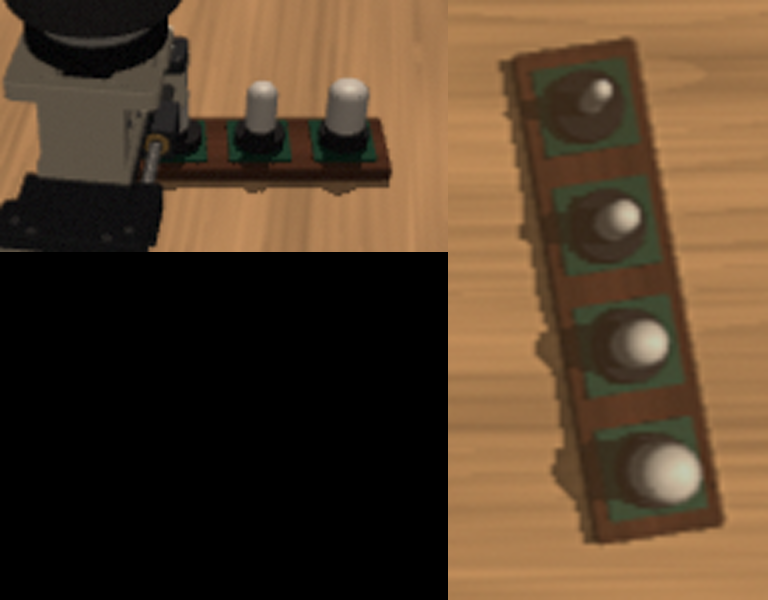

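All four stakes stand upright, with the feet centred on their pads (heads near (598,88), (625,216), (645,342), (671,473) in the crop, as predicted). Handing in.

```bash
python3 -c "
from station import arm
print(arm.job_done())"
```

```text
the job is handed in; nothing more can be done
None
```

All four stakes stand upright and let go on their pads in order of head size (14, 21, 28, 36 mm on pads 1 to 4); I handed the job in at about 28 s, the arm stayed clear of the jar and ball vise, and no verdict came back.

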